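# Arm the guarded kiln switch

### The arm

A 7-joint arm with a two-finger parallel gripper is mounted at the origin on a cart in front of the work surface, level with it; the furniture and walls round the work are solid. World frame = base frame: x ahead of the robot, y to its left, z up, the work surface at z = 0. Lengths are in mm, angles in rad, forces in N, time in s.
With the tool pointing down it reaches from about 400 to 875 mm from the base axis. Payload 4.4 kg.
Tool frame: the origin (TCP) lies at the very end of the fingers, on their centre line; the grasp point (between the pads) lies 19 mm behind it; z points along the fingers, y is the line along which they close (so a half turn about z gives the same grasp; the last joint's range is limited). The gripper opens to 85 mm and grips with 20 to 120 N. Pads are 22 mm wide; open, the fingers measure 114 mm over their backs; the gripper's body (76 mm by 85 mm) begins 54 mm behind the grasp point. The pads swing forward as they close: fully open they stand 13 mm farther back than shut.
Start: joints at [1.104, 0.628, 0.038, 1.517, -0.027, 0.996, -0.02], TCP at [253.63, -598.49, 193.913] pointing down, gripper open.
Joint ranges: [-3.06, 3.06], [-0.37, 2.12], [-1.25, 1.32], [0.18, 2.47], [-1.1, 4.24], [0.23, 1.98], [-2.94, 2.94]. Speed limits (rad/s): [2.57, 2.57, 3.14, 3.14, 3.14, 3.14, 3.14].

### API

Orientations are given as [roll, pitch, yaw] about the fixed x, y, z axes, in that order (R = Rz(yaw) Ry(pitch) Rx(roll)).
In Python, from cell import read_state, get_image, camera_info, finish_job gives the robot as it stands.
- The arm moves only by the tool play_rows, never from a script. Its argument "deltas" is one flat list of numbers, 7 for each row, row after row: the shift along the tool's x, y, z in mm, then the turn, a rotation vector about the tool's x, y, z in rad, then the opening, from 0 (shut) to 1 (fully open). In form: [dx, dy, dz, ax, ay, az, grip, dx, dy, dz, ax, ay, az, grip, ...]. A call has 1 to 10 rows; each row is the pose to reach, as a shift and turn from the pose commanded when the call began, along the tool's axes at that moment; what a row does not reach only later rows make up. A row lasts 1/8 s, in which the tool goes at most 62.5 mm and 10.7 degrees, less where a joint would pass 70% of its speed; a pose out of reach is approached as far as the arm can. A call with a gripper value outside its range is refused whole. The fingers move at their own pace and stop on an object; the grip force is fixed at half the most. Time passes only in rows, so rows that repeat a pose let the fingers close. It gives the time, the measured TCP pose, the force, the opening and the grip force at its end, in the units of the state.
- read_state(): the state, without advancing time (a new reading comes with each control period).
- get_image(name): name is "side" or "top" or "wrist"; returns the picture (480x640x3 uint8, red, green, blue); there is no depth.
- camera_info(name): a dict with "fx", "fy", "cx", "cy" (pixels), "T" (4x4, takes a point from camera to world coordinates). Camera axes: x right, y down, z forward; pixel columns grow to the right and rows downward; lengths in mm; the calibration is good to about 2 mm. A picture is of the moment at which its call begins: read the wrist's pose just before it. camera_info takes no time and is no camera call; for the wrist camera it gives the pose at the moment of the call.
- finish_job(): hands the job in; it is judged then, once.
The state is a dict: "clock": time; "qpos": joint angles; "qd": joint speeds; "tau": joint torques, N m; "eef_pos": TCP position; "tool_rot": TCP orientation; "force": force on the tool from outside, world axes, zero at the start; "torque": the same for the moment, N m; "width": finger opening in mm; "gripper_force": force on a finger pad.
Only numpy, scipy, OpenCV 4.12 (cv2) and the standard library are available. Lean on these libraries where they do the work, as an engineer would, in place of code of your own. Each camera call takes 0.05 s, during which the arm holds its last target. There are 200 camera calls.

### The job

On the workbench stand two grey switch boxes, one with a red safety cover and one with a yellow one, both hinged on the side near the robot. Switch on the one with the red cover: swing its cover fully open, towards the robot, flip the white toggle beneath fully over to the hinge side, then close the red cover fully again. Leave the yellow cover shut.

Things in the scene. Friction and masses are not known exactly. Their poses are not given: they have to be found in the camera images.
- red_bar (a point): Centre of the red crossbar, handle of the red cover, on its side far from the robot: 40 mm long, 10 mm thick, widest part of the cover; pinched by its ends from above it turns freely in the grip. 76 mm above the bench when shut. Axes turn with the cover: y along bar and hinge; when shut x is level towards the hinge, near the robot (within 0.2 rad of world -x), z up. Hinge axis at x=+86, z=-30 mm.
- red_cover (a joint): Hinge angle of the red cover, rad: 0 shut, 1.55 fully open (stop); grows as the bar swings up and towards the robot. Starts shut. Stiff hinge: it stays where it is left; about 1 N at the bar moves it. Red hood 34 mm wide, top 83 mm above the bench; when shut it hides the toggle, its far face 10 mm from the bar's centre. When fully open nothing of it overhangs the toggle.
- red_ball (a point): Centre of the white ball, 14 mm in diameter, at the end of the toggle on the fixed grey box (124 x 64 mm, top face 40 mm above the bench) with the red cover; 7 mm steel stem. Turns about an axis parallel to the bar, 28 mm from the ball's centre, 42 mm above the bench, 48 mm from the cover's hinge axis on the side away from the robot. Ball centre is 66 to 70 mm above the bench.
- red_toggle (a joint): Angle of the toggle under the red cover, rad: 0 leans 0.5 rad from vertical to the side away from the hinge and the robot (off); 1.0 (stop) leans 0.5 rad towards the hinge and the robot (on). Starts between 0 and 0.1. It stays where it is left; about 1 N at the ball moves it, so it can be pushed over by the ball.
- yellow_cover (a joint): Hinge angle of the yellow cover, rad: 0 shut, as at the start. It sits on the other grey box, of the same build and size, whose centre is 0.09 to 0.15 m to the left or right of the red one's; to be left alone. Shelves overhang the back of the bench, 0.47 m above it from x = 0.62 m on: keep the wrist low over the boxes.

How it is judged:
By the outcome, as a careful person would: the job done as asked, in the order asked, and still so for the second after the job is handed in, with the robot touching nothing.
It also fails if it takes over 54 s, if anything falls off the work surface, if the arm or the gripper's body presses on something with over 40 N, if the wrist force passes 120 N, or if a joint passes its speed limit or range.

## Working session

There is one attempt and no reset: what is moved stays moved. The work goes in short steps, Python scripts to look and compute and a tool call to move; the robot and the scene stay as the last step left them, time stands still between calls to the robot, and variables do not carry over. Pictures are saved under pics/ and viewed, at most 10 in all, crops included, and the job is handed in when it is done.

Besides the shell and the picture viewer there is one more tool, called after "Request:" as name(argument=value, ...), one argument or row to a line, values as JSON. play_rows: Moves the arm, as the interface text tells. Its arguments: {"type":"object","properties":{"deltas":{"type":"array"}},"required":["deltas"]}

```bash
mkdir -p pics; ls
python3 - <<'E'
from cell import *
import cv2,numpy as np
s=read_state();print(s)
for n in("top","side"):
    im=get_image(n);cv2.imwrite(f"pics/{n}0.png",im[:,:,::-1]);c=camera_info(n);print(n,c)
E
```

```text
pics
{'clock': 0.0, 'qpos': array([ 1.10419002,  0.62934065,  0.03846331,  1.51837331, -0.02699115,
        0.99630767, -0.01997494]), 'qd': array([ 0.0008868 , -0.00054034,  0.0011231 ,  0.00159472,  0.00041501,
        0.00099578, -0.00018685]), 'tau': array([ 2.10761386e-04, -5.63398433e+01,  1.22640945e+00, -1.93445438e+01,
        1.10722653e-02,  1.02954419e-02, -1.09076844e-06]), 'eef_pos': array([ 253.34162086, -597.83422733,  192.99141038]), 'tool_rot': array([-3.13968281e+00,  4.50710648e-05,  4.00818823e-01]), 'force': array([-0.05224378,  0.56901964, -0.5173503 ]), 'torque': array([ 0.05777345, -0.0916873 ,  0.00375383]), 'gripper_force': 0.0, 'width': 85.4773651710002}
top {'fx': 590.4020965813622, 'fy': 590.4020965813622, 'cx': 315.17318602990724, 'cy': 240.69841024756815, 'T': array([[ 1.48225430e-03, -9.87706127e-01,  1.56315097e-01,
         3.64575470e+02],
       [-9.99044210e-01,  5.36616578e-03,  4.33805340e-02,
        -1.71838641e+02],
       [-4.36860320e-02, -1.56229994e-01, -9.86754133e-01,
         9.61007762e+02],
       [ 0.00000000e+00,  0.00000000e+00,  0.00000000e+00,
         1.00000000e+00]])}
side {'fx': 584.2482662517035, 'fy': 584.2482662517035, 'cx': 328.8242333248401, 'cy': 244.7966941604401, 'T': array([[ 9.99076602e-01, -1.26260555e-02,  4.10673316e-02,
         4.43546922e+02],
       [-3.89910619e-02, -6.67912973e-01,  7.43217302e-01,
        -7.92135129e+02],
       [ 1.80455006e-02, -7.44132275e-01, -6.67788527e-01,
         6.51804721e+02],
       [ 0.00000000e+00,  0.00000000e+00,  0.00000000e+00,
         1.00000000e+00]])}
```

View pics/top0.png

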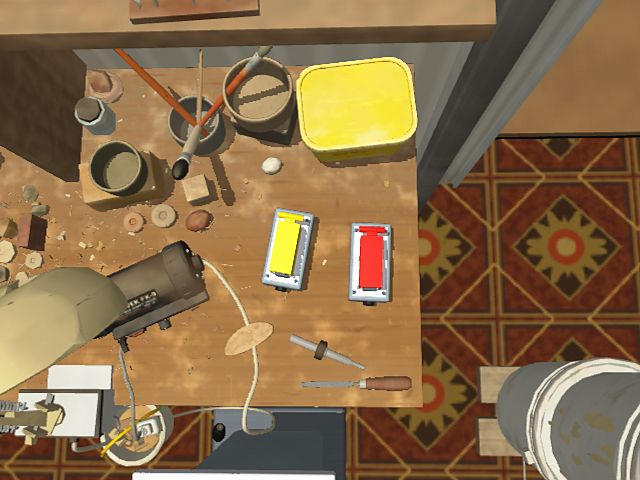

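View pics/side0.png

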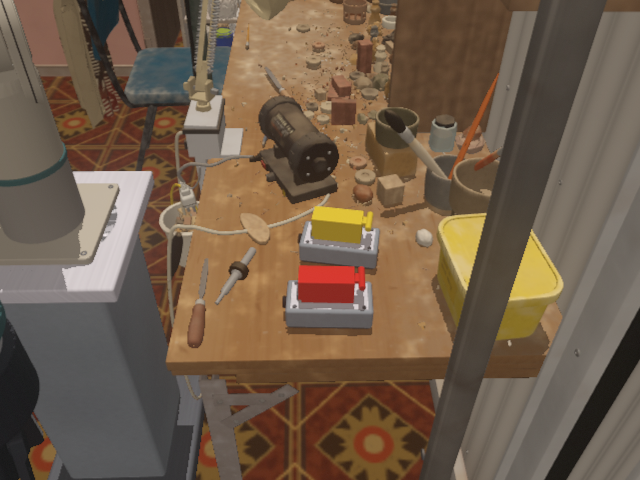

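The top view shows the red box around (371,262) with its crossbar near (374,229), and the yellow box to its left. In the side view the red bar is near (362,278). Next I'll zoom in.

```bash
cat > h.py <<'E'
import numpy as np,cv2
from cell import *
def ray(n,u,v,z,c=None):
    c=c or camera_info(n);T=c["T"];d=T[:3,:3]@[(u-c["cx"])/c["fx"],(v-c["cy"])/c["fy"],1]
    return T[:3,3]+d*(z-T[2,3])/d[2]
def proj(n,p,c=None):
    c=c or camera_info(n);T=c["T"];q=T[:3,:3].T@(np.array(p)-T[:3,3])
    return np.array([c["cx"]+c["fx"]*q[0]/q[2],c["cy"]+c["fy"]*q[1]/q[2]])
E
python3 - <<'E'
from h import *
a=cv2.imread("pics/top0.png")[205:315,330:410];b=cv2.imread("pics/side0.png")[255:335,280:380]
a=cv2.resize(a,None,fx=5,fy=5,interpolation=0);b=cv2.resize(b,(400,320),interpolation=0)
o=np.zeros((550,800,3),np.uint8);o[:550,:400]=a;o[:320,400:]=b;cv2.imwrite("pics/z0.png",o)
for n in("top","side"):
    im=cv2.imread(f"pics/{n}0.png").astype(int);m=((im[:,:,2]>120)&(im[:,:,1]<70)&(im[:,:,0]<70)).astype(np.uint8)
    r=(slice(215,310),slice(345,400)) if n=="top" else (slice(255,335),slice(285,378))
    k=np.zeros_like(m);k[r]=m[r]
    if n=="top":
        for v in range(218,300,3):
            x=np.flatnonzero(k[v]); print(v,x.min() if len(x) else None,x.max() if len(x) else None)
    else:
        for u in range(295,372,3):
            x=np.flatnonzero(k[:,u]); print(u,x.min() if len(x) else None,x.max() if len(x) else None)
E
```

```text
218 None None
221 None None
224 None None
227 359 383
230 360 385
233 367 376
236 361 381
239 361 382
242 360 382
245 360 382
248 360 382
251 360 381
254 360 381
257 360 381
260 360 381
263 360 381
266 360 381
269 360 381
272 359 381
275 359 381
278 359 381
281 359 381
284 359 381
287 364 381
290 None None
293 None None
296 None None
299 None None
295 None None
298 282 299
301 265 300
304 265 301
307 265 301
310 265 301
313 265 301
316 265 301
319 265 301
322 266 301
325 266 301
328 266 302
331 266 302
334 266 302
337 266 302
340 266 302
343 266 302
346 266 302
349 266 302
352 266 302
355 273 282
358 267 282
361 267 290
364 267 288
367 None None
370 None None
```

View pics/z0.png

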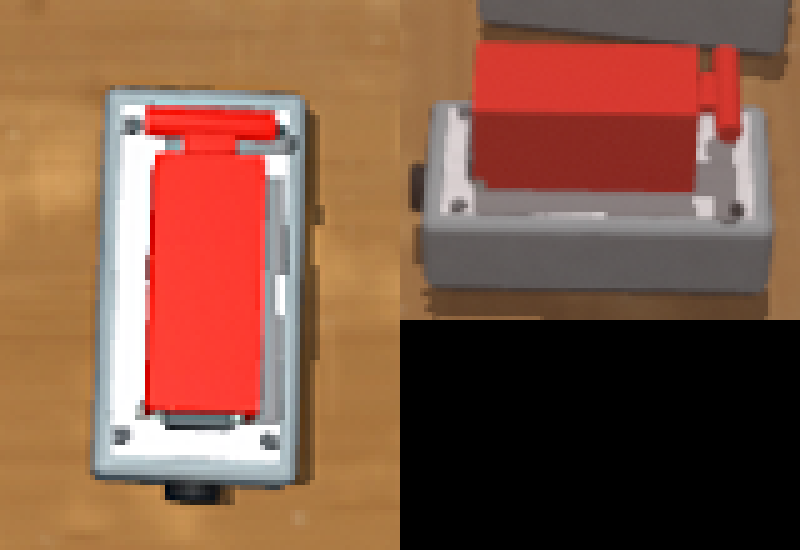

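The zoom shows the red bar in the top view at u 359–385.6, v 226.5–232.8, slightly tilted. In the side view it runs from (361,267) to (362,290).

Run:
```python
from h import *
p=ray("top",372.2,229.6,76);print("bar",p, "side", proj("side",p), proj("side",p+[0,20,0]),proj("side",p-[0,20,0]))
print("ends",ray("top",359.2,229.0,76),ray("top",385.6,230.4,76))
# hood edges at z 83
for v in(238,284):print(v,ray("top",*( (361,v) if v==238 else (359.2,v)),83),ray("top",(382.9 if v==238 else 381.9),v,83))
for q in((351.2,223),(390.8,224.5),(349,300.5),(388.8,302)):print("box",ray("top",*q,40))
print("side bar",ray("side",361.8,277.7,76), camera_info("wrist")["T"].round(3))
```

```text
bar [ 521.34964779 -219.50707551   76.        ] side [361.16006022 277.14258347] [360.02953296 267.13809543] [362.33268127 287.51957627]
ends [ 522.39851923 -199.83973574   76.        ] [ 519.9917275  -239.72814966   76.        ]
238 [ 507.39538784 -202.17791777   83.        ] [ 507.21057424 -234.95923274   83.        ]
284 [ 438.20648708 -198.7762845    83.        ] [ 438.13308135 -232.35098921   83.        ]
box [ 538.55116587 -188.43319931   40.        ]
box [ 535.71891146 -250.82581768   40.        ]
box [ 416.21705669 -184.04050248   40.        ]
box [ 413.84530029 -245.49683751   40.        ]
side bar [ 522.15322044 -220.61722766   76.        ] [[ 3.90000e-01 -8.80000e-01 -2.71000e-01  3.23714e+02]
 [-9.21000e-01 -3.73000e-01 -1.14000e-01 -5.68838e+02]
 [-1.00000e-03  2.94000e-01 -9.56000e-01  3.74236e+02]
 [ 0.00000e+00  0.00000e+00  0.00000e+00  1.00000e+00]]
```

Request:
play_rows(
  deltas=[49,-30,5.5,0,0,0.055,1,98,-61,11,0,0,0.11,1,148,-91,16.5,0,0,0.165,1,197,-122,22,0,0,0.22,1,246,-152,27.5,0,0,0.275,1,296,-183,33,0,0,0.33,1,345,-213,38,0,0,0.385,1,394.5,-244,44,0,0,0.442,1,394.5,-244,44,0,0,0.442,1,394.5,-244,44,0,0,0.442,1],
)

```text
clock: 1.35
eef_pos: [521.2, -220.1, 149.6]
tool_rot: [3.141, 0.001, -0.04]
force: [-0.2, -0.9, -0.6]
width: 85.4
gripper_force: 0.0
```

Run:
```python
from h import *
s=read_state();print(s["clock"],s["eef_pos"],s["tool_rot"],s["force"],s["width"])
c=camera_info("wrist");im=get_image("wrist");cv2.imwrite("pics/w1.png",im[:,:,::-1])
for d in(0,20,-20):print(proj("wrist",[521.7+.041*d,-220+d,76],c))
np.save("c1.npy",c["T"]);print(c["fx"],c["cx"],c["cy"])
```

```text
1.35 [ 521.17040738 -220.06629834  149.56661469] [ 3.14114638e+00  1.14606419e-03 -4.04692606e-02] [-0.15306903 -0.87433184 -0.60179729] 85.43298413368757
[310.24476477 238.01907149]
[284.20469188 238.01465661]
[336.27986625 238.02348554]
345.59206081224403 310.34860235337885 241.54974253932338
```

View pics/w1.png

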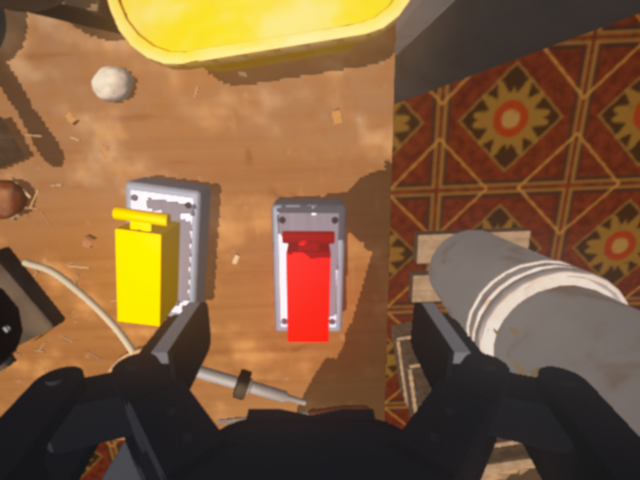

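The wrist view shows the red bar at u 283–334, v≈238. I predicted 284–336, 238, so the fix holds. I'll descend and pinch the bar.

Request:
play_rows(
  deltas=[0,-0.5,30,0,0,0,1,0,-0.5,60,0,0,0,1,0,-0.5,85,0,0,0,1,0,-0.5,96,0,0,0,1,0,-0.5,96,0,0,0,0.6,0,-0.5,96,0,0,0,0.4,0,-0.5,96,0,0,0,0.4,0,-0.5,96,0,0,0,0.4,0,-0.5,96,0,0,0,0.4,0,-0.5,96,0,0,0,0.4],
)

```text
clock: 2.65
eef_pos: [521.7, -219.4, 54.0]
tool_rot: [3.142, -0.0, -0.041]
force: [-0.2, 0.1, 0.4]
width: 34.1
gripper_force: 0.0
```

Run:
```python
from h import *
im=get_image("side");a=im[190:340,270:420];b=get_image("wrist")[150:450,160:460]
o=np.hstack([cv2.resize(a,(400,400)),cv2.resize(b,(400,400))]);cv2.imwrite("pics/s2.png",o[:,:,::-1]);print(read_state()["width"],read_state()["gripper_force"])
```

```text
33.978832137770475 0.0
```

View pics/s2.png

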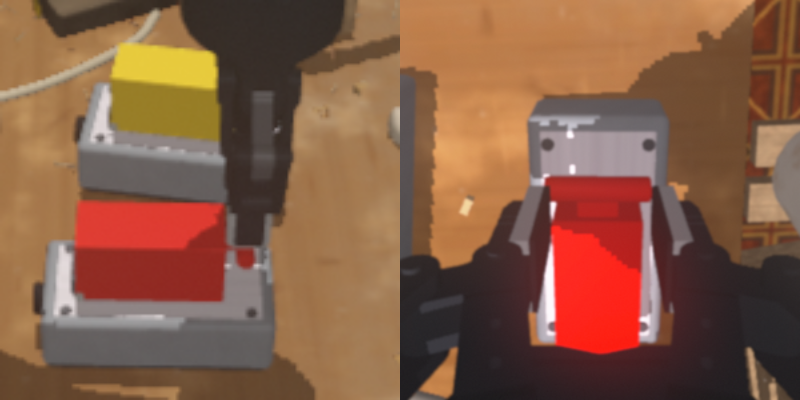

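Run:
```python
from h import *
im=get_image("side")[230:310,320:400];im2=get_image("wrist")[260:360,250:370]
o=np.hstack([cv2.resize(im,(400,400),interpolation=0),cv2.resize(im2,(400,400),interpolation=0)]);cv2.imwrite("pics/s3.png",np.clip(o[:,:,::-1]*1.6,0,255).astype(np.uint8))
for p in([522,-240,76],[522,-240,54],[522,-237,57],[511,-237,54],[533,-237,54],[522,-202,54],[522,-237,90]):
  print(p,(proj("side",p)-[320,230])*5,(proj("wrist",p)-[250,260])*[3.33,4]+[400,0])
```

```text
[522, -240, 76] [214.18332378 288.86380633] [737.58938465 123.80615115]
[522, -240, 54] [209.68253162 343.81865524] [722.77298165  56.66874749]
[522, -237, 57] [209.41067157 328.5226448 ] [706.63926239  65.78928378]
[511, -237, 54] [169.48916245 336.54183984] [706.01069757 128.5519174 ]
[533, -237, 54] [248.08794787 335.25587795] [704.10571354 -15.96928432]
[522, -202, 54] [198.97644561 246.59963285] [499.04567889  67.02846049]
[522, -237, 90] [216.21505157 244.9222609 ] [727.54332193 176.64762751]
```

View pics/s3.png

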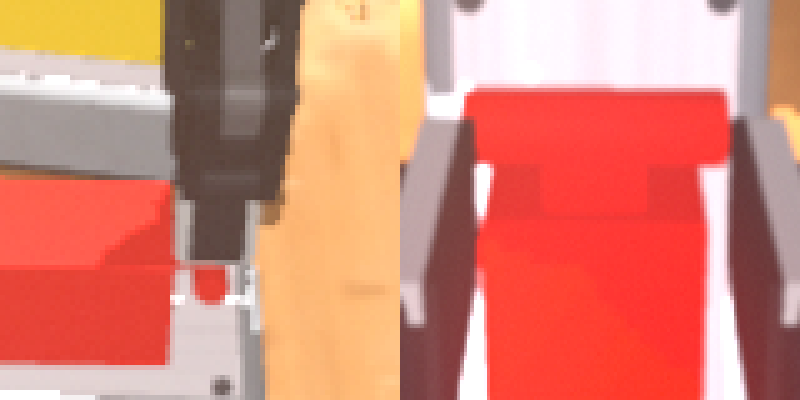

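The fingertips end visibly above the bar, since its end is still uncovered in both views. I'll reopen, go 12 mm lower (still above the box top by the reported TCP) and test the pinch.

Request:
play_rows(
  deltas=[0,0,0,0,0,0,0.75,0,0,0,0,0,0,0.75,0,0,6,0,0,0,0.75,0,0,12,0,0,0,0.75,0,0,12,0,0,0,0.4,0,0,12,0,0,0,0.4,0,0,12,0,0,0,0.4,0,0,12,0,0,0,0.4,0,0,12,0,0,0,0.4],
)

```text
clock: 3.98
eef_pos: [521.9, -219.6, 42.5]
tool_rot: [3.141, -0.001, -0.041]
force: [-1.3, 1.1, 4.9]
width: 34.3
gripper_force: 3.1
```

Run:
```python
from h import *
s=read_state();print(s["width"],s["gripper_force"],s["force"])
im=get_image("side")[210:310,300:420];im2=get_image("wrist")[240:400,220:400]
o=np.hstack([cv2.resize(im,(400,333),interpolation=0),cv2.resize(im2,(375,333),interpolation=0)]);cv2.imwrite("pics/s4.png",np.clip(o[:,:,::-1]*1.5,0,255).astype(np.uint8))
```

```text
34.271715082778535 3.0846667427067587 [-1.30042255  1.06441869  4.94503685]
```

View pics/s4.png

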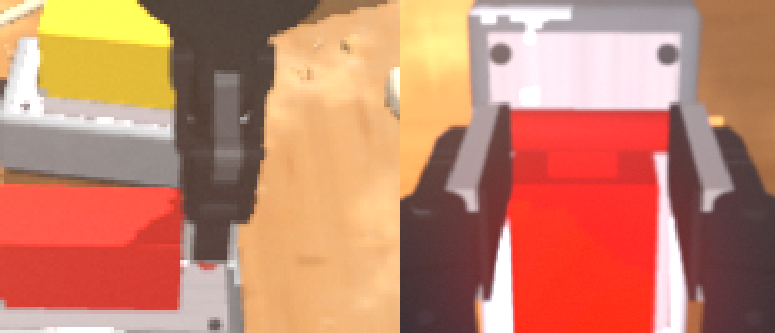

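The fingertips now just touch the bar's upper edges: 5 N upward and a slight pad force. So the real tips sit about 35 mm behind the reported TCP. I'll reopen, go 20 mm lower and pinch.

Request:
play_rows(
  deltas=[0,0,0,0,0,0,0.75,0,0,0,0,0,0,0.75,0,0,7,0,0,0,0.75,0,0,14,0,0,0,0.75,0,0,20,0,0,0,0.75,0,0,20,0,0,0,0.4,0,0,20,0,0,0,0.4,0,0,20,0,0,0,0.4,0,0,20,0,0,0,0.4,0,0,20,0,0,0,0.4],
)

```text
clock: 5.32
eef_pos: [521.5, -218.3, 22.0]
tool_rot: [-3.14, 0.001, -0.041]
force: [-1.4, 5.4, 4.0]
width: 37.6
gripper_force: 60.0
```

Request:
play_rows(
  deltas=[0,-1.5,0,0,0,0,0.4,-2.3,-1.5,-6,0,0,0,0.4,-5.5,-1.5,-12.5,0,0,0,0.4,-12.7,-1.5,-24,0,0,0,0.4,-21.6,-1.5,-34.4,0,0,0,0.4,-32,-1.5,-43.3,0,0,0,0.4,-43.5,-1.5,-50.6,0,0,0,0.4,-43.5,-1.5,-50.6,0,0,0,0.4],
)

```text
clock: 6.32
eef_pos: [477.2, -216.2, 73.2]
tool_rot: [-3.142, 0.0, -0.042]
force: [-0.2, 1.7, -6.6]
width: 37.3
gripper_force: 61.1
```

Request:
play_rows(
  deltas=[-12.5,0,-5.4,0,0,0,0.4,-25.7,0,-8.9,0,0,0,0.4,-39.3,0,-10.4,0,0,0,0.4,-52.9,0,-9.9,0,0,0,0.4,-66.3,0,-7.3,0,0,0,0.4,-72.4,0,-5.4,0,0,0,0.4,-75,0,-4.5,0,0,0,0.4,-75,0,-4.5,0,0,0,0.4],
)

```text
clock: 7.32
eef_pos: [402.4, -213.0, 78.4]
tool_rot: [-3.141, -0.0, -0.042]
force: [-1.0, 4.0, 11.7]
width: 37.7
gripper_force: 58.8
```

Request:
play_rows(
  deltas=[0,0,0,0,0,0,0.75,0,0,0,0,0,0,0.75,0,0,0,0,0,0,0.75,0,0,-30,0,0,0,0.75,0,0,-70,0,0,0,0.75,50,0,-80,0,0,0,0.75,100,0,-80,0,0,0,0,130,0,-80,0,0,0,0,130,0,-80,0,0,0,0,130,0,-80,0,0,0,0],
)

```text
clock: 8.57
eef_pos: [531.7, -218.5, 156.5]
tool_rot: [-3.141, 0.002, -0.042]
force: [0.2, -0.3, -0.3]
width: -0.2
gripper_force: 0.0
```

Run:
```python
from h import *
s=read_state();print(s["width"],s["eef_pos"],s["force"])
c=camera_info("wrist")
im=get_image("side")[150:330,280:460];w=get_image("wrist")
cv2.imwrite("pics/s5.png",np.hstack([cv2.resize(im,(360,360),interpolation=0),cv2.resize(w,(440,360))])[:,:,::-1])
for th in(1.45,1.5,1.55,1.6):
  f=.3356+th;r=91.08*np.cos(f);p=np.array([435.6+r,-215.5-.041*r,46+91.08*np.sin(f)]);print(th,p,(proj("side",p)-[280,150])*2,proj("wrist",p,c)*[440/640,.75])
for b in([497.2,-218.5,66.6],[470.4,-217,66.6]):print(b,(proj("side",b)-[280,150])*2,proj("wrist",b,c)*[440/640,.75])
```

```text
-0.2311592194181865 [ 531.66702115 -218.50298679  156.45586022] [ 0.17699083 -0.33140008 -0.32745261]
1.45 [ 416.18578635 -214.70401724  134.98682323] [  8.21290454 188.46383771] [214.42293954 309.04974687]
1.5 [ 411.76256156 -214.52266502  133.9053066 ] [  1.57786447 189.58149385] [214.41620183 311.87228167]
1.55 [ 407.39891796 -214.34375564  132.60407249] [ -4.94211709 190.94494001] [214.40864533 314.41836738]
1.6 [ 403.10576237 -214.16773626  131.0863733 ] [-11.32744825 192.54922116] [214.4003294  316.68429206]
[497.2, -218.5, 66.6] [127.13653024 263.26006493] [214.5726698  204.06152226]
[470.4, -217, 66.6] [ 88.86753915 262.31255969] [214.24109473 225.63774593]
```

View pics/s5.png

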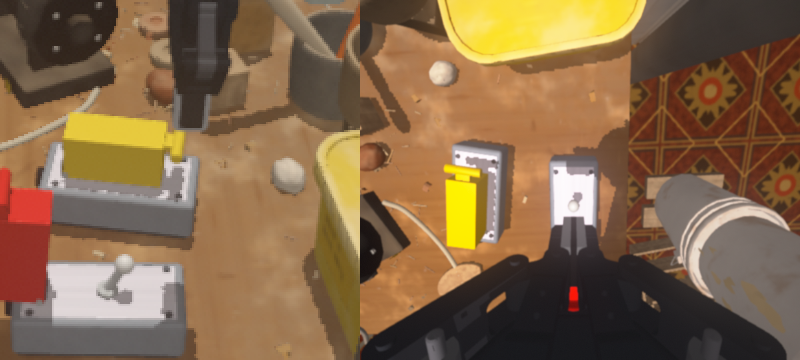

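The cover stands open. The ball is at (125,262) in the side crop and (214,205) in the wrist half, both as predicted. The closed fingertip is near (190,130) in the side crop, so I'll solve its height from that.

Run:
```python
from h import *
for z in(150,160,170,180,190,200):print(z,(proj("side",[531.7,-225,z])-[280,150])*2,(proj("wrist",[531.7,-218.5,z]))*[440/640,.75]+[360,0])
```

```text
150 [185.11100356 179.60131499] [573.27804566 203.56891365]
160 [186.16591648 167.97378187] [573.28107055 208.65923775]
170 [187.23969373 156.13832103] [573.28441131 214.28111396]
180 [188.33284589 144.08930479] [573.28812015 220.52238916]
190 [189.44590211 131.82090056] [573.29226143 227.4913961 ]
200 [190.57941102 119.32706136] [573.29691548 235.3232947 ]
```

Request:
play_rows(
  deltas=[0,0,40,0,0,0,0,0,0,80,0,0,0,0,0,0,115,0,0,0,0,0,0,129,0,0,0,0,-10,0,129,0,0,0,0,-18,0,129,0,0,0,0,-26,0,129,0,0,0,0,-34,0,129,0,0,0,0,-40,0,129,0,0,0,0,-40,0,129,0,0,0,0],
)

```text
clock: 9.93
eef_pos: [492.0, -216.7, 28.1]
tool_rot: [-3.141, 0.001, -0.042]
force: [0.7, -0.3, 0.0]
width: -0.1
gripper_force: 0.0
```

Request:
play_rows(
  deltas=[-4,0,0,0,0,0,0,-7,0,0,0,0,0,0,-10,0,0,0,0,0,0,-10,0,0,0,0,0,0],
)

```text
clock: 10.42
eef_pos: [487.6, -216.7, 28.7]
tool_rot: [3.14, -0.007, -0.04]
force: [7.5, 0.7, -2.1]
width: 0.1
gripper_force: 3.1
```

Request:
play_rows(
  deltas=[6,0,0,0,0,0,0,14,0,0,0,0,0,0,14,0,-40,0,0,0,0,14,0,-85,0,0,0,0.75,14,0,-128,0,0,0,0.75,-30,0,-128,0,0,0,0.75,-79,0,-128,0,0,0,0.75,-79,0,-128,0,0,0,0.75,-79,0,-128,0,0,0,0.75],
)

```text
clock: 11.55
eef_pos: [405.1, -213.3, 156.2]
tool_rot: [3.141, -0.001, -0.041]
force: [0.4, 0.2, -0.4]
width: 63.9
gripper_force: 0.0
```

Run:
```python
from h import *
s=read_state();print(s["width"],s["eef_pos"],s["force"])
c=camera_info("wrist")
im=get_image("side")[150:330,240:420];w=get_image("wrist")
cv2.imwrite("pics/s6.png",np.hstack([cv2.resize(im,(360,360),interpolation=0),cv2.resize(w,(440,360))])[:,:,::-1])
for th in(1.5,1.55,1.6):
  f=.3356+th;r=91.08*np.cos(f);p=np.array([435.6+r,-215.5-.041*r,46+91.08*np.sin(f)]);print(th,p,(proj("side",p)-[240,150])*2,proj("wrist",p,c)*[440/640,.75]+[360,0])
for b in([497.2,-218.5,66.6],[470.4,-217,66.6]):print(b,(proj("side",b)-[240,150])*2,proj("wrist",b,c)*[440/640,.75]+[360,0])
```

```text
63.943941696284035 [ 405.10797449 -213.29205496  156.21717034] [ 0.40536945  0.19581585 -0.36497801]
1.5 [ 411.76256156 -214.52266502  133.9053066 ] [ 81.57786447 189.58149385] [574.50179143 189.0375199 ]
1.55 [ 407.39891796 -214.34375564  132.60407249] [ 75.05788291 190.94494001] [574.48936418 193.46903434]
1.6 [ 403.10576237 -214.16773626  131.0863733 ] [ 68.67255175 192.54922116] [574.47603019 197.63052691]
[497.2, -218.5, 66.6] [207.13653024 263.26006493] [574.67560288  84.29002049]
[470.4, -217, 66.6] [168.86753915 262.31255969] [574.28341225 112.5843536 ]
```

View pics/s6.png

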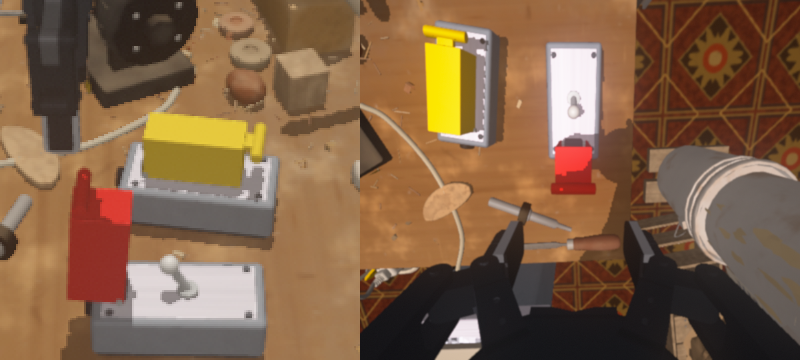

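The toggle is on: the ball is at (170,261) in the side crop against a predicted 'on' position of (169,262). The cover is upright and the yellow one is shut. I'll regrasp the bar and push it briefly against its stop to confirm it opened fully.

Request:
play_rows(
  deltas=[2,0.5,30,0,0,0,0.75,2,0.5,60,0,0,0,0.75,2,0.5,77,0,0,0,0.75,2,0.5,77,0,0,0,0.4,2,0.5,77,0,0,0,0.4,2,0.5,77,0,0,0,0.4,2,0.5,77,0,0,0,0.4,-3,0.5,78.5,0,0,0,0.4,-8,0.5,80,0,0,0,0.4,-8,0.5,80,0,0,0,0.4],
)

```text
clock: 12.9
eef_pos: [402.9, -213.3, 77.6]
tool_rot: [3.14, -0.012, -0.039]
force: [11.2, 5.8, 0.1]
width: 37.9
gripper_force: 61.4
```

The bar stopped at x≈403 under an 11 N push, the same place it reached earlier (402.4), so the cover had opened fully. Now I'll swing it shut.

Request:
play_rows(
  deltas=[8,0,-3,0,0,0,0.4,24,0,-5.4,0,0,0,0.4,38,0,-6,0,0,0,0.4,52,0,-4.6,0,0,0,0.4,66,0,-1.2,0,0,0,0.4,79,0,4,0,0,0,0.4,91,0,11.3,0,0,0,0.4,101.6,0,20,0,0,0,0.4,101.6,0,20,0,0,0,0.4],
)

```text
clock: 14.02
eef_pos: [499.0, -217.3, 56.5]
tool_rot: [3.142, -0.002, -0.04]
force: [1.6, 3.1, 6.3]
width: 37.6
gripper_force: 65.4
```

Request:
play_rows(
  deltas=[9,0,10,0,0,0,0.4,16.5,0,21.5,0,0,0,0.4,20.5,0,29,0,0,0,0.4,22.5,0,34,0,0,0,0.4,23,0,38,0,0,0,0.4,23,0,41,0,0,0,0.4,23,0,41,0,0,0,0.4],
)

```text
clock: 14.9
eef_pos: [524.2, -218.5, 18.0]
tool_rot: [3.141, -0.007, -0.041]
force: [2.1, 5.7, 16.0]
width: 37.4
gripper_force: 68.3
```

Release, rise, close the fingers, and press gently on the far end of the hood to make sure it is fully shut.

Request:
play_rows(
  deltas=[0,0,-1,0,0,0,0.75,0,0,-2,0,0,0,0.75,0,0,-2,0,0,0,0.75,0,0,-40,0,0,0,0.75,-10,0,-80,0,0,0,0,-18,0,-80,0,0,0,0,-18,0,-80,0,0,0,0,-18,0,-80,0,0,0,0,-18,0,-55,0,0,0,0,-18,0,-40,0,0,0,0],
)

```text
clock: 16.15
eef_pos: [502.1, -217.1, 53.2]
tool_rot: [-3.141, 0.002, -0.041]
force: [-0.3, -0.5, -0.7]
width: -0.3
gripper_force: 0.0
```

Request:
play_rows(
  deltas=[0,0,4,0,0,0,0,0,0,8,0,0,0,0,0,0,11,0,0,0,0,0,0,11,0,0,0,0],
)

```text
clock: 16.65
eef_pos: [503.2, -217.8, 45.6]
tool_rot: [3.141, -0.001, -0.041]
force: [-3.4, 0.7, 9.9]
width: -0.0
gripper_force: 4.9
```

Request:
play_rows(
  deltas=[0,0,-30,0,0,0,0,0,0,-80,0,0,0,0,-60,60,-120,0,0,0,0,-110,110,-120,0,0,0,0,-150,150,-120,0,0,0,0,-150,150,-120,0,0,0,0,-150,150,-120,0,0,0,0],
)

```text
clock: 17.52
eef_pos: [344.6, -363.8, 164.9]
tool_rot: [3.14, -0.0, -0.047]
force: [1.2, 0.2, -0.7]
width: 0.0
gripper_force: 0.0
```

Run:
```python
from h import *
print(read_state()["eef_pos"],read_state()["force"])
b=get_image("side");a=get_image("top");old=cv2.imread("pics/side0.png")[:,:,::-1]
r=(slice(190,340),slice(270,420))
cv2.imwrite("pics/f.png",np.hstack([cv2.resize(i[r],(400,400),interpolation=0) for i in(old,b)])[:,:,::-1])
for u in(310,340,362):
  for i in(old,b):
    i=i.astype(int);x=np.flatnonzero((i[255:335,u,0]>120)&(i[255:335,u,1]<70));print(u,x.min()+255 if len(x) else 0,x.max()+255 if len(x) else 0)
```

```text
[ 344.55560326 -363.82350751  164.87042201] [ 1.19912391  0.17798986 -0.74273176]
310 265 301
310 265 301
340 266 302
340 266 302
362 267 290
362 267 289
```

View pics/f.png

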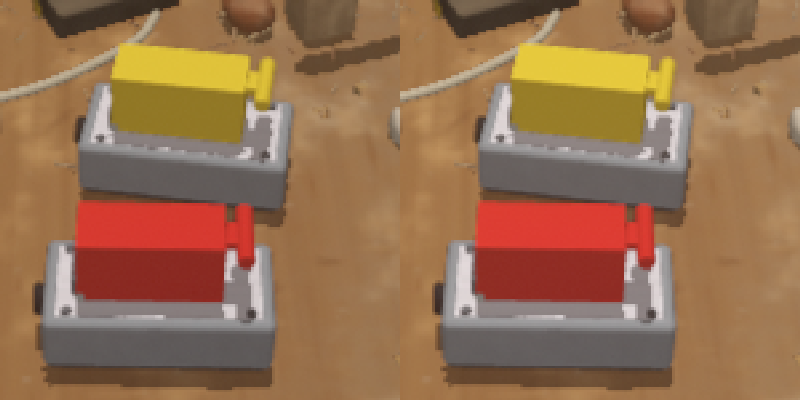

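The final side view matches the start to within a pixel: red cover shut, yellow untouched, robot clear of both boxes.

```bash
python3 -c "from cell import *;print(finish_job())"
```

```text
the job is handed in; nothing more can be done
None
```

The red switch is on: its cover was opened to the stop, the toggle flipped to the hinge side and the cover closed again; the yellow cover stayed shut, and the job was handed in at about 18 s.

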